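# Hold the incubator's cover plate over its screw holes

### The arm

A 7-joint arm with a two-finger parallel gripper is mounted at the origin on the work surface. World frame = base frame: x ahead of the robot, y to its left, z up, the work surface at z = 0. Lengths are in m, angles in rad, forces in N, time in s.
With the tool pointing down it reaches from about 0.35 to 0.9 m from the base axis. Payload 19.9 kg.
Tool frame: the origin (TCP) lies between the finger pads; the fingertips stand 19 mm ahead of it and the grasp point (between the pads) is the TCP; z points along the fingers, y is the direction in which the jaws open and shut (so a half turn about z gives the same grasp; the last joint's range is limited). The gripper opens to 94 mm and grips with 3 to 60 N. Pads are 16 mm wide; open, the fingers measure 119 mm over their backs; the gripper's body (75 mm by 177 mm) begins 78 mm behind the grasp point.
Start: joints at [1.298, 0.417, -0.01, 1.614, 0.005, 1.111, -0.053], TCP at [0.144, -0.608, 0.224] pointing down, gripper open.
Joint ranges: [-2.81, 2.81], [-0.39, 2.02], [-1.27, 1.25], [0.06, 2.57], [-1.19, 4.33], [0.19, 2], [-2.82, 2.82]. Speed limits (rad/s): [1.89, 1.89, 2.39, 2.39, 3.01, 3.01, 3.01].

### API

Orientations are given as a 3x3 rotation matrix whose columns are the frame's x, y, z axes.
In Python, from rig import robot gives the robot as it stands. Calls block until the motion is done:
- robot.move_ptp(position, orientation): joint-space move of the TCP to a pose.
- robot.move_linear(position, velocity=0.15, frame=None, threshold=None): straight line of the TCP; frame=None keeps the orientation; velocity is the mean speed in m/s. With threshold (N) it stops when the force on the tool has changed by that much, and returns True; else False.
- robot.goto_joints(angles): joint-space move.
- robot.gripper_to(opening): finger opening in m; the grip force is fixed at half the most; returns when the fingers have stopped.
- robot.pause(seconds).
- robot.ik(position, orientation): joint angles nearest the present ones, or None.
- robot.get_state(): the state.
- robot.grab_frame(name): name is "scene" or "top" or "wrist"; returns the picture (400x640x3 uint8, red, green, blue); there is no depth.
- robot.camera_info(name): a dict with "fx", "fy", "cx", "cy" (pixels), "rvec" (rotation vector, rad) and "tvec" (3), from world to camera coordinates, as OpenCV has them. Camera axes: x right, y down, z forward; pixel columns grow to the right and rows downward; lengths in m; the calibration is good to about 2 mm. A picture is of the moment at which its call begins: read the wrist's pose just before it. camera_info takes no time and is no camera call; for the wrist camera it gives the pose at the moment of the call.
A pose or a line that the arm cannot do raises robot.PlanningError and nothing moves.
- robot.sign_off(): hands the job in, once; it reports no verdict.
The state is a dict: "time": time; "qpos": joint angles; "joint_vel": joint speeds; "effort": joint torques, N m; "ee_pos": TCP position; "tool_rot": TCP orientation; "force": force on the tool from outside, world axes, zero at the start; "moment": the same for the moment, N m; "opening": finger opening in m.
Only numpy, scipy, OpenCV 4.12 (cv2) and the standard library are available. Lean on these libraries where they do the work, as an engineer would, in place of code of your own. Each camera call takes 0.05 s, during which the arm holds its last target. There are 200 camera calls.

### The job

Get the block incubator ready for its cover: press the sprung lever at its side all the way down until the detent holds it (this sinks the lifter tray) and let go of the lever. Then pick up the loose cover plate by its bar grip and hold it level about 1 cm above the incubator's deck, not touching it, with its four holes centred over the four threaded holes so that each thread is in full view and a colleague can start the screws. Finish while still holding the plate there, with the lever still down, and leave the glassware, dishes and other things on the bench where they are.

Things in the scene. Friction and masses are not known exactly. Their poses are not given: they have to be found in the camera images.
- incubator: Block incubator, fixed: low grey box with a bare aluminium top (the deck), 180 (x) x 230 (y) x 60 mm high. Origin: centre of its underside; +x to its back, +y to the lever's side. Mid-deck is a well 80 (x) x 100 (y) mm with a lifter tray, which stands 26 mm above the deck while the lever is up and sinks 2 mm below it when the lever is down.
- deck_center (a point): Centre of the incubator's deck, at deck height (60 mm above the bench); axes as incubator.
- lever (a joint): Angle of the sprung lever on the incubator's +y side: 0 = up (sprung rest), 0.45 rad = down at its stop. Pressing takes up to about 7 N at the pad, more in a fast jab; past about 0.39 rad the detent pulls it to the stop and holds it (about 3 N upward at the pad frees it). Released earlier it springs up again.
- lever_pad (a point): Centre of the top face of the rubber pad (36 x 36 x 10 mm) at the lever's free end; press here from above. Pivot: 120 mm behind the pad (incubator +x), 50 mm above the bench; arm 12 mm wide. Pad top about 90 mm above the bench when up, 37 mm when down, moving under 10 mm along the incubator's x. Pad centre 30 mm outside the incubator's side wall.
- plate_grip (a point): Loose cover plate, dark anodised aluminium, 130 (x) x 170 (y) x 5 mm, about 0.3 kg, four 16 mm through holes, and in its middle an upright white bar grip 60 long (x) x 14 wide (y) x 40 mm high. This point: inside the grip, on the plate's centre line, 27 mm above the plate's underside, 18 mm below the grip's top; x along the grip. It starts flat on the bench.
- deck_hole0 (a point): Mouth of a threaded hole (8 mm bore) in the deck, at x = +50, y = +70 mm from the deck centre, 60 mm above the bench.
- deck_hole1 (a point): Mouth of a threaded hole (8 mm bore) in the deck, at x = -50, y = +70 mm from the deck centre, 60 mm above the bench.
- deck_hole2 (a point): Mouth of a threaded hole (8 mm bore) in the deck, at x = -50, y = -70 mm from the deck centre, 60 mm above the bench.
- deck_hole3 (a point): Mouth of a threaded hole (8 mm bore) in the deck, at x = +50, y = -70 mm from the deck centre, 60 mm above the bench.
- plate_hole0 (a point): Centre of a plate hole (16 mm) on the plate's underside, at x = +50, y = +70 mm from the plate's centre. The pattern is the same after a half turn.
- plate_hole1 (a point): Centre of a plate hole (16 mm) on the plate's underside, at x = -50, y = +70 mm from the plate's centre. The pattern is the same after a half turn.
- plate_hole2 (a point): Centre of a plate hole (16 mm) on the plate's underside, at x = -50, y = -70 mm from the plate's centre. The pattern is the same after a half turn.
- plate_hole3 (a point): Centre of a plate hole (16 mm) on the plate's underside, at x = +50, y = -70 mm from the plate's centre. The pattern is the same after a half turn.
- dish_stack: Bystander: stack of four clear lidded culture dishes, 90 mm across, 62 mm high; origin under its centre.
- flask: Bystander: conical flask with a foil cap, 76 mm across, 140 mm high; origin under its centre.
- bottle: Bystander: small brown bottle with a cap, 40 mm across, 85 mm high; origin under its centre.
- screw_dish: Bystander: open glass dish with four screws, 86 mm across, 14 mm high; origin under its centre.
- open_dish: Bystander: single culture dish, 90 mm across, 15 mm high; origin under its centre.
- loop_pot: Bystander: black pot of wire loops, 64 mm across, 90 mm high with wires to 190 mm; origin under its centre.
- plate: The same cover plate; origin: centre of its underside.
Mind the look-alikes: they are no part of the job. Several things look just like the plate: the one meant starts nearest to the robot's base.

How it is judged:
On the way, in this order (a step that is already met when the one before it is completed fails the run):
1. the lever is down in its detent and has been let go (value of joint lever above 0.4 rad and contact force between the fingers and incubator below 0.3 N), for 0.3 s.
2. the cover plate is lifted clear of the bench, the lever still down (height (world z) of plate_grip above 0.07 m and value of joint lever above 0.4 rad), for 0.2 s.
At the end, for the whole second after the job is handed in: The gripper holds the plate level (within 0.12 rad) and still, its underside 3 to 20 mm above the deck at every hole, not touching the incubator, each plate hole within 5 mm (horizontally) of a threaded hole, and the lever is still down (beyond 0.40 rad) (((horizontal distance between plate_hole0 and deck_hole0 below 0.005 m and horizontal distance between plate_hole1 and deck_hole1 below 0.005 m and horizontal distance between plate_hole2 and deck_hole2 below 0.005 m and horizontal distance between plate_hole3 and deck_hole3 below 0.005 m) or (horizontal distance between plate_hole0 and deck_hole2 below 0.005 m and horizontal distance between plate_hole1 and deck_hole3 below 0.005 m and horizontal distance between plate_hole2 and deck_hole0 below 0.005 m and horizontal distance between plate_hole3 and deck_hole1 below 0.005 m)) and z of plate_hole0 in the frame of incubator between 0.063 and 0.08 m and z of plate_hole1 in the frame of incubator between 0.063 and 0.08 m and z of plate_hole2 in the frame of incubator between 0.063 and 0.08 m and z of plate_hole3 in the frame of incubator between 0.063 and 0.08 m and contact force between plate and incubator below 0.1 N and contact force between plate and the fingers above 1 N and linear speed of plate below 0.02 m/s and angle between plate_grip's own z axis and vertical below 0.12 rad and value of joint lever above 0.4 rad); the arm keeps its last pose, push and grip.
It fails at once if a bystander is moved more than 30 mm (distance of any of dish_stack, flask, bottle, screw_dish, open_dish, loop_pot from where it was at the start of the episode above 0.03 m).
It also fails if it takes over 61 s, if anything falls off the work surface, if the arm or the gripper's body presses on something with over 40 N, if the wrist force passes 120 N, or if a joint passes its speed limit or range.

## Working session

There is one attempt and no reset: what is moved stays moved. The work goes in short steps, each a Python script; the robot and the scene stay as the last script left them, time stands still between calls to the robot, and variables do not carry over. Pictures are saved under pics/ and viewed, about 8 in all and at most 12, crops included, and the job is handed in when it is done.

```bash
mkdir -p pics; cat > h.py <<'E'
import numpy as np, cv2
from rig import robot
def cam(n):
    c=robot.camera_info(n); K=np.array([[c['fx'],0,c['cx']],[0,c['fy'],c['cy']],[0,0,1]])
    return K,np.array(c['rvec'],float).ravel(),np.array(c['tvec'],float).ravel()
def px2w(C,uv,z):
    K,r,t=C; R=cv2.Rodrigues(r)[0]; o=-R.T@t
    d=R.T@np.linalg.inv(K)@np.array([uv[0],uv[1],1.]); return o+d*(z-o[2])/d[2]
def w2px(C,P):
    K,r,t=C; return cv2.projectPoints(np.array(P,float).reshape(-1,1,3),r,t,K,None)[0].reshape(-1,2)
def save(n,f,crop=None,s=1):
    im=robot.grab_frame(n); cv2.imwrite('pics/raw_'+f,im[:,:,::-1])
    if crop: im=im[crop[1]:crop[3],crop[0]:crop[2]]
    cv2.imwrite('pics/'+f,cv2.resize(im,None,fx=s,fy=s,interpolation=cv2.INTER_CUBIC)[:,:,::-1]); return im
E
python3 - <<'E'
from h import *
save('top','top1.png',s=1.25); save('scene','sc1.png',s=1.25)
for n in('top','scene','wrist'):
    K,r,t=cam(n); print(n,K[0,0],K[0,2],K[1,2],r,t, -cv2.Rodrigues(r)[0].T@t)
s=robot.get_state(); print(s['time'],s['tool_rot'],s['force'],s['opening'])
E
```

```text
top 427.9976174008149 320.9660928797827 203.29555180273363 [ 2.18101299 -2.14027687  0.14096041] [-2.72917114e-04  6.04942712e-01  1.13778262e+00] [0.45991621 0.0176549  1.20360725]
scene 489.2826749400127 307.50032009781785 197.24838189325783 [ 1.94901478  1.28918194 -0.59887469] [-0.20650649 -0.27611048  1.99276937] [ 1.65113334 -0.48970083  1.06017143]
wrist 293.7130791774038 324.30195206083204 200.14130117239742 [-2.30865742  1.82737999  0.22504202] [-0.62364537 -0.02639965  0.39129228] [ 0.20972966 -0.59211764  0.38490298]
0.1 [[ 9.73249355e-01  2.29751160e-01 -3.11573243e-04]
 [ 2.29751360e-01 -9.73248830e-01  1.01392394e-03]
 [-7.02880930e-05 -1.05838520e-03 -9.99999437e-01]] [-0.22940527 -0.27576887 -0.34141664] 0.09383874646798923
```

View pics/top1.png

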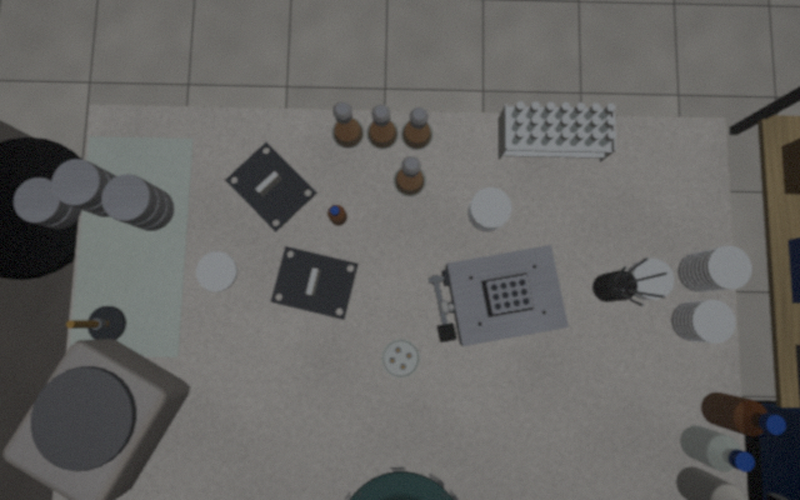

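View pics/sc1.png

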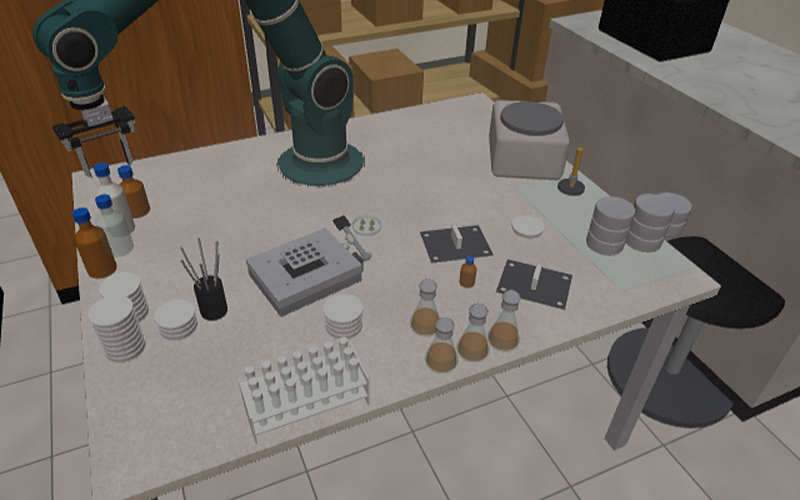

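The top view shows the incubator around (508,295) with its lever pad at (447,332) in the 800-wide image. The plate nearest the base is at (315,283), with the screw dish at (400,358). I'll enlarge that region.

```bash
python3 - <<'E'
import cv2,numpy as np
im=cv2.imread('pics/raw_top1.png')[190:290,205:465]
im=cv2.convertScaleAbs(im,alpha=1.7,beta=0)
cv2.imwrite('pics/crop1.png',cv2.resize(im,None,fx=3,fy=3,interpolation=cv2.INTER_CUBIC))
E
```

```text
(no output)
```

View pics/crop1.png

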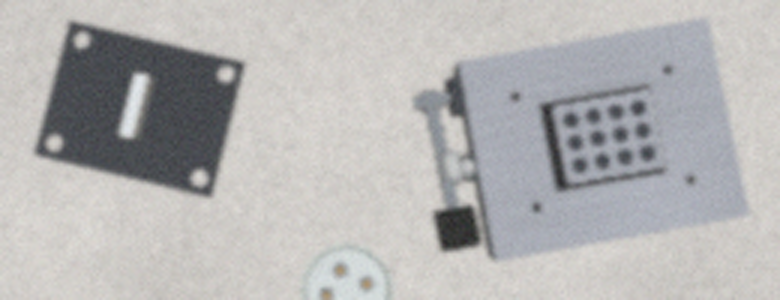

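The enlarged crop (3x) shows:
- **Deck holes:** (516,97), (537,207), (691,180) and (668,70).
- **Pad:** centre (457,229).
- **Plate holes:** (82,40), (226,74), (199,178) and (54,143).

```bash
cat >> h.py <<'E'
def fit(model,W):
    m=np.array(model,float)[:,:2]; w=np.array(W)[:,:2]
    a=m-m.mean(0); b=w-w.mean(0)
    th=np.arctan2((a[:,0]*b[:,1]-a[:,1]*b[:,0]).sum(),(a*b).sum())
    R=np.array([[np.cos(th),-np.sin(th)],[np.sin(th),np.cos(th)]])
    c=w.mean(0)-R@m.mean(0); res=(m@R.T+c-w)
    return c,th,R,np.abs(res).max()
H=np.array([[.05,.07],[-.05,.07],[-.05,-.07],[.05,-.07]])
E
python3 - <<'E'
from h import *
C=cam('top'); f=lambda p:((p[0]+.5)/3-.5+205,(p[1]+.5)/3-.5+190)
for nm,ps,z in(('deck',[(516,97),(537,207),(691,180),(668,70)],.06),('plate',[(82,40),(54,143),(199,178),(226,74)],.004)):
    W=[px2w(C,f(p),z) for p in ps]; c,th,R,e=fit(H,W); print(nm,c,th,e)
    if nm=='deck': print('pad pred',R@np.array([-.0,.145])+c, 'x axis',R[:,0])
print('pad',px2w(C,f((457,229)),.09)); print('screw',px2w(C,f((347,290)),.01))
print('pad inc frame',R.T if 0 else '')
E
```

```text
deck [ 0.51910745 -0.21667007] 0.19235908008705188 0.0005972056921090818
pad pred [ 0.49138707 -0.07434446] x axis [0.98155597 0.19117499]
plate [0.54161496 0.20467609] -0.21729588762626742 0.0006183141286184302
pad [ 0.43731031 -0.08440255  0.09      ]
screw [0.37863108 0.00849734 0.01      ]
pad inc frame
```

```bash
cat >> h.py <<'E'
def ori(yaw):
    c,s=np.cos(yaw),np.sin(yaw); return np.array([[c,s,0],[s,-c,0],[0,0,-1.]])
E
python3 - <<'E'
from h import *
p=robot.get_state()['ee_pos']; R=ori(.192)
robot.move_linear([p[0],p[1],.33],velocity=.2)
xy=np.array([.436,-.0845])
robot.move_ptp([*xy,.25],R); robot.gripper_to(0)
robot.move_linear([*xy,.125],velocity=.15)
f0=robot.get_state()['force']
hit=robot.move_linear([*(xy-[.002,0]),.0545],velocity=.04,threshold=18)
s=robot.get_state(); print(hit,s['time'],s['ee_pos'],s['force']-f0)
save('wrist','w1.png',s=1)
robot.move_linear([*xy,.16],velocity=.12)
s=robot.get_state(); print(s['time'],s['force']-f0)
save('top','top2.png',crop=(300,150,480,300),s=4)
save('wrist','w2.png',s=1.25)
E
```

```text
True 7.0333 [ 0.43450458 -0.08446889  0.05542382] [-3.85317661 -0.7903906  16.94203505]
8.1083 [-0.01400911 -0.37091551 -0.70793275]
```

View pics/w2.png

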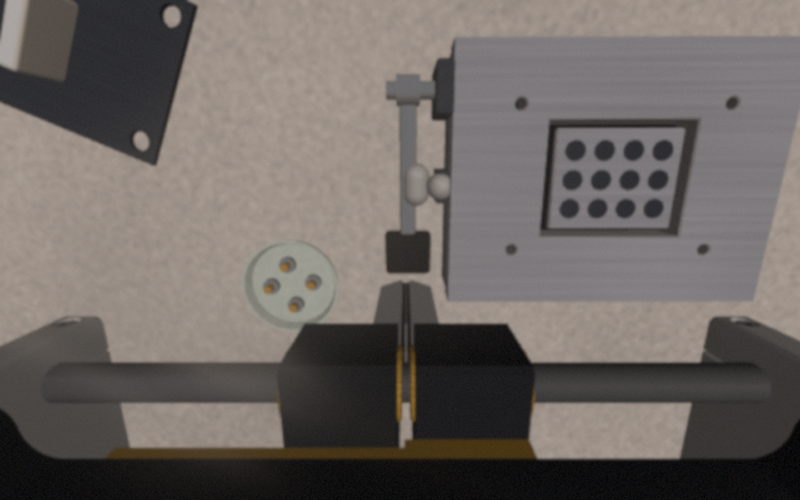

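The wrist view shows the tray sunk flush and the lever still down, and contact stopped at the expected height. The deck holes are at (521,103), (511,249), (703,249) and (732,102). I'll refine the deck pose from these, then hover over the plate.

```bash
python3 - <<'E'
from h import *
C=cam('wrist')
W=[px2w(C,((a+.5)/1.25-.5,(b+.5)/1.25-.5),.06) for a,b in[(521,103),(511,249),(703,249),(732,102)]]
print(fit(H,W))
robot.gripper_to(.08)
robot.move_linear([.436,-.0845,.22],velocity=.2)
robot.move_ptp([.5316,.2047,.22],ori(-.217))
save('wrist','w3.png',s=1.25); print(robot.get_state()['time'])
C=cam('wrist'); R=ori(-.217)
R2=R[:2,0:1]; u=R[:2,0]; v=-R[:2,1]
print(w2px(C,[[*(np.array([.5416,.2047])+h[0]*u+h[1]*v),.005] for h in H])*1.25)
E
```

```text
(array([ 0.51709774, -0.21727343]), np.float64(0.19449820033427345), array([[ 0.98114478, -0.19327422],
       [ 0.19327422,  0.98114478]]), np.float64(0.00019461507189449945))
11.15
[[331.66174997 168.26759253]
 [336.33948733 264.49690654]
 [467.87637653 264.32032017]
 [471.83576881 168.06036094]]
```

View pics/w3.png

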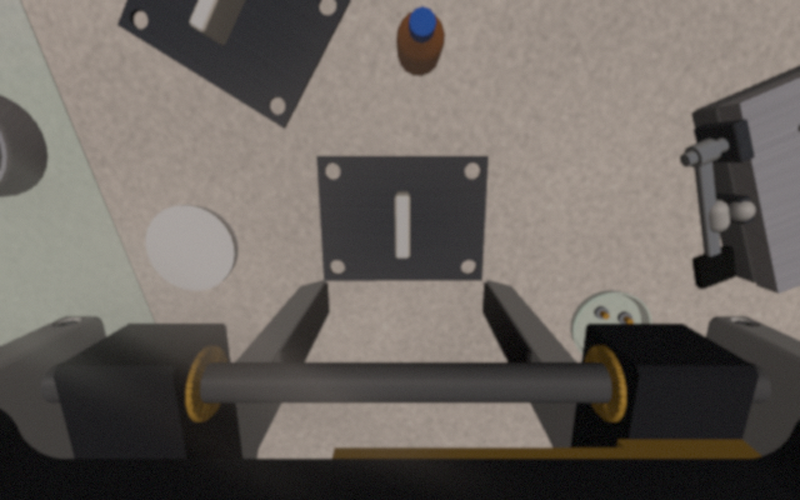

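The plate holes appear at (333,171), (338,266.5), (468,266.5) and (472,171), within 3 px of the prediction. The lever is still down. Next is the grasp.

```bash
python3 - <<'E'
from h import *
C=cam('wrist')
W=[px2w(C,((a+.5)/1.25-.5,(b+.5)/1.25-.5),.005) for a,b in[(333,171),(338,266.5),(468,266.5),(472,171)]]
c,th,_,e=fit(H,W); print(c,th,e)
c=(c+[.5416,.2047])/2; th=(th-.217)/2; R=ori(th)
robot.move_linear([*c,.09],velocity=.2,frame=R)
print(robot.move_linear([*c,.029],velocity=.06,threshold=15))
robot.gripper_to(0); s=robot.get_state(); print(s['opening'],s['ee_pos'],s['time'])
robot.move_linear([*c,.20],velocity=.12)
s=robot.get_state(); print(s['opening'],s['force'],s['moment'],s['time'],c,th)
d=np.array([.518,-.217])
robot.move_ptp([*d,.20],ori(.193))
save('wrist','w4.png',s=1.25); s=robot.get_state(); print(s['opening'],s['ee_pos'],s['time'])
E
```

```text
[0.53908713 0.20451927] -0.21728197918939435 0.0008831519325835369
False
0.013996976902953722 [0.54034971 0.20461653 0.02899105] 14.1417
0.013625261179259508 [-0.17440447  0.27927481 -3.16894645] [ 0.05855518 -0.04812103  0.01913119] 15.7167 [0.54034357 0.20460963] -0.2171409895946972
0.013835465092221999 [ 0.51849705 -0.21578508  0.20006451] 17.325
```

View pics/w4.png

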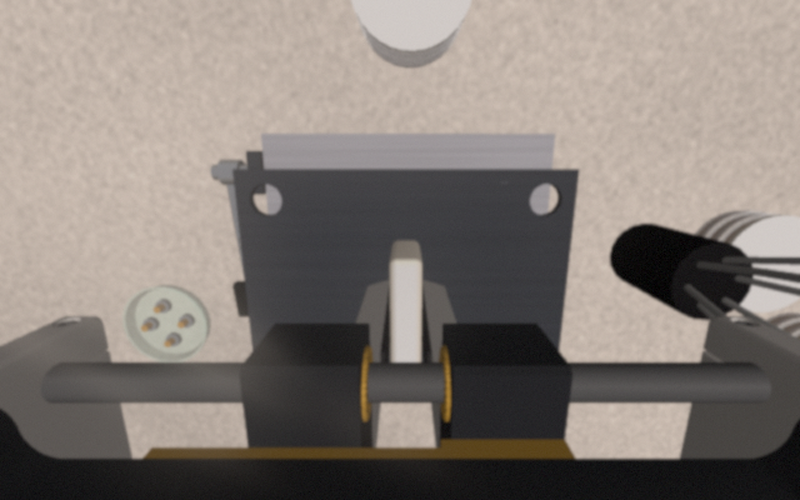

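The plate is held level, with its back holes at (267,199) and (544,199). I'll check the offset, then descend to about 20 mm above the deck and look through the holes.

```bash
python3 - <<'E'
from h import *
C=cam('wrist'); s=robot.get_state(); print(s['ee_pos'])
W=[px2w(C,((a+.5)/1.25-.5,(b+.5)/1.25-.5),.176) for a,b in[(267,199),(544,199)]]
c,th,_,e=fit(H[[0,3]],W); print(c,th,e, c-s['ee_pos'][:2])
d=np.array([.518,-.217])
robot.move_linear([*d,.112],velocity=.08,frame=ori(.193)); robot.pause(.3)
s=robot.get_state(); print(s['ee_pos'],s['force'],s['time'])
C=cam('wrist'); im=robot.grab_frame('wrist')
W=[[*(s['ee_pos'][:2]+ori(.193)[:2,:2]@np.array([.05,y])),.088] for y in(-.07,.07)]
P=w2px(C,W); print(P)
t=[cv2.resize(im[int(p[1])-20:int(p[1])+20,int(p[0])-20:int(p[0])+20],None,fx=9,fy=9,interpolation=cv2.INTER_CUBIC) for p in P]
cv2.imwrite('pics/w5.png',cv2.convertScaleAbs(np.hstack(t)[:,:,::-1],alpha=1.4)); cv2.imwrite('pics/raw_w5.png',im[:,:,::-1])
E
```

```text
[ 0.51849705 -0.21578508  0.20006451]
[ 0.51722757 -0.21543237] 0.1942303294251035 0.0004693905473299176 [-0.00126948  0.0003527 ]
[ 0.518061   -0.21705933  0.11218385] [-0.07196435 -0.64983018 -3.42527262] 18.875
[[213.49630388 157.25361137]
 [436.82355463 157.17034621]]
```

View pics/w5.png

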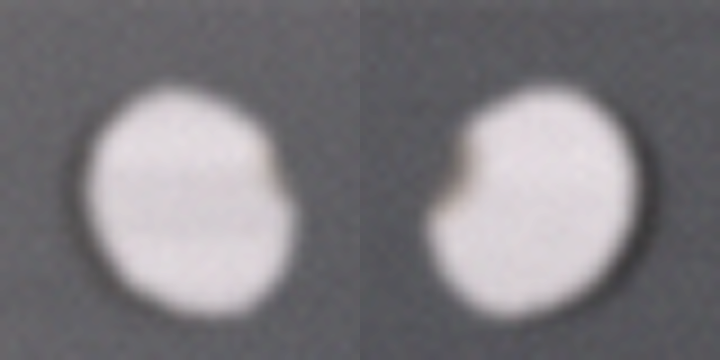

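Each thread shows only at the inner hole edge, mostly from parallax at this height. I'll drop to the final height and look again.

```bash
python3 - <<'E'
from h import *
d=np.array([.5185,-.217])
robot.move_linear([*d,.098],velocity=.04,frame=ori(.193)); robot.pause(.3)
s=robot.get_state(); print(s['ee_pos'],s['force'],s['time'])
C=cam('wrist'); im=robot.grab_frame('wrist')
R=ori(.193)[:2,:2]
print('deck holes pred (wrist fit)',w2px(C,[[*(np.array([.5171,-.2173])+R@np.array([.05,y])),.06] for y in(-.07,.07)]))
P=w2px(C,[[*(s['ee_pos'][:2]+R@np.array([.05,y])),.074] for y in(-.07,.07)]); print(P, P.astype(int)-14)
t=[cv2.resize(im[int(p[1])-14:int(p[1])+14,int(p[0])-14:int(p[0])+14],None,fx=14,fy=14,interpolation=cv2.INTER_CUBIC) for p in P]
cv2.imwrite('pics/w6.png',cv2.convertScaleAbs(np.hstack(t)[:,:,::-1],alpha=1.3)); cv2.imwrite('pics/raw_w6.png',im[:,:,::-1])
E
```

```text
[ 0.51855325 -0.21707254  0.09813769] [ 0.90986844  0.30141961 -2.6492152 ] 19.725
deck holes pred (wrist fit) [[221.27148523 157.44108769]
 [428.91090672 157.37230339]]
[[213.53969333 157.28843111]
 [436.90669693 157.21433281]] [[199 143]
 [422 143]]
```

View pics/w6.png

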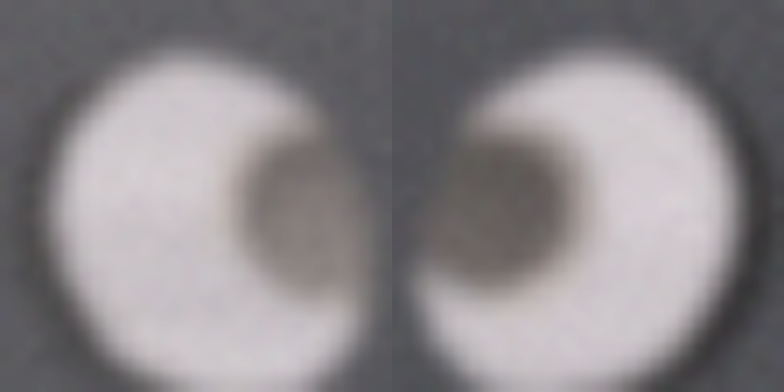

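The thread centres measure (221.5,157.9) and (428.7,157.5), against a prediction of (221.3,157.4) and (428.9,157.4). That puts the plate less than 1 mm from the deck pattern. Last, I'll check the lever and the overall state.

```bash
python3 - <<'E'
from h import *
robot.pause(.3)
a=cv2.resize(robot.grab_frame('scene')[120:270,150:350],None,fx=4,fy=4,interpolation=cv2.INTER_CUBIC)
cv2.imwrite('pics/f1.png',cv2.convertScaleAbs(a[:,:,::-1],alpha=1.2))
s=robot.get_state(); print(s['ee_pos'],s['tool_rot'][:,2],s['opening'],s['force'],np.abs(s['joint_vel']).max(),s['time'])
E
```

```text
[ 0.51849866 -0.21697553  0.09800236] [-2.99297865e-05  2.30137529e-05 -9.99999999e-01] 0.013907350123961893 [ 0.86475004  0.12271928 -3.68358469] 0.0015877943040797063 20.125
```

View pics/f1.png

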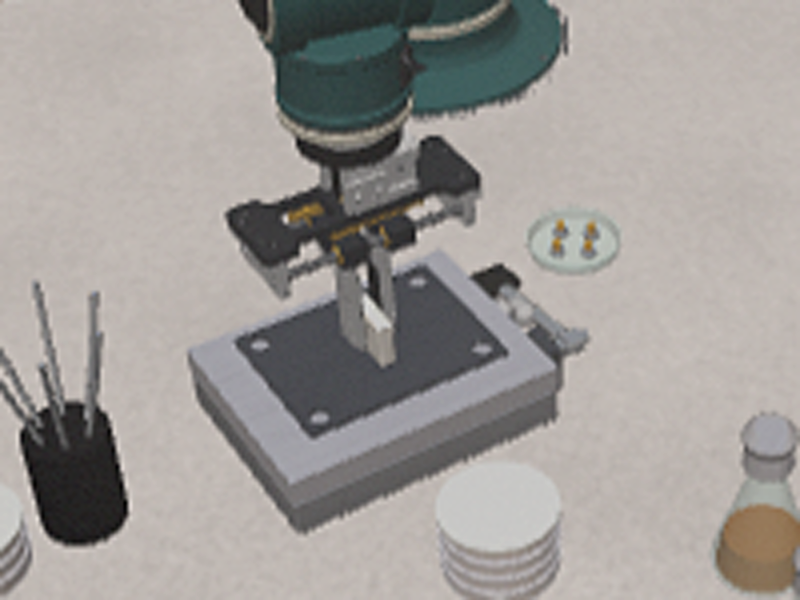

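View pics/raw_w6.png

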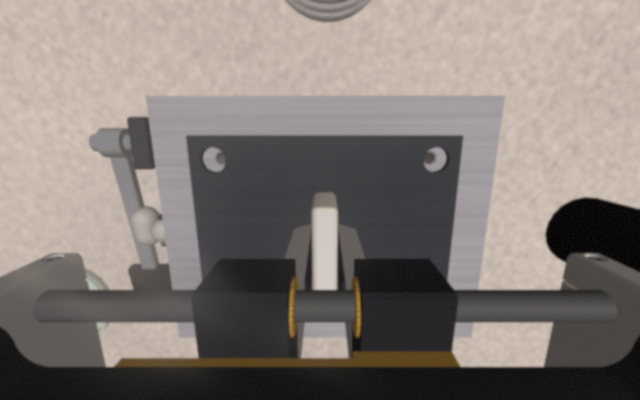

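The lever (pad at upper right in the scene view) is down. The plate sits level and centred, and the bystanders are undisturbed. Handing in.

```bash
python3 -c "
from h import *
robot.sign_off()"
```

```text
the job is handed in; nothing more can be done
```

I pressed the lever down to its stop and let go, and the lifter tray sank. I then picked up the cover plate nearest the base by its grip and handed in at about 20 s, still holding it over the deck. No verdict was reported.

**Last checks**
- **Height:** the plate's underside is about 9 mm above the deck, worked out from the gripper height.
- **Level and still:** the tool points straight down. The measured load is about 3 N, which is just the plate's weight, so I see no sign of it touching the deck.
- **Hole alignment:** my measurements put the plate within about 1 mm of the deck's hole pattern. I could only look through the two back holes, where the camera's angle hid part of each thread. The front two are inferred from the fit.
- **Lever and bench:** the last pictures show the lever still down, and nothing visible on the bench had moved.

**Disagreement:** the top and wrist cameras differed by about 2 mm in x, in line with the stated calibration. I used a position between the two for both the pick and the placement, then checked the alignment with the wrist camera alone.

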